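# Make up two seasoning trays

### The arm

A 6-joint arm with a two-finger parallel gripper is mounted at the origin on a cart in front of the work surface, level with it; the furniture and walls round the work are solid. World frame = base frame: x ahead of the robot, y to its left, z up, the work surface at z = 0. Lengths are in m, angles in rad, forces in N, time in s.
With the tool pointing down it reaches from about 0.15 to 0.775 m from the base axis. Payload 6.1 kg.
Tool frame: the origin (TCP) lies midway between the tips of the shut fingers; the grasp point (between the pads) lies 19 mm behind it; z points along the fingers, y is the line along which they close (so a half turn about z gives the same grasp; the last joint's range is limited). The gripper opens to 85 mm and grips with 20 to 120 N. Pads are 22 mm wide; open, the fingers measure 114 mm over their backs; the gripper's body (76 mm by 85 mm) begins 54 mm behind the grasp point. The pads swing forward as they close: fully open they stand 13 mm farther back than shut.
Start: joints at [1.102, 0.126, -0.04, 1.405, 0, 1.571], TCP at [0.237, 0.468, 0.231] pointing down, gripper open.
Joint ranges: [-2.72, 2.72], [-0.95, 1.95], [-1.27, 1.35], [-1.78, 2.02], [-1.46, 1.47], [-3.14, 3.14]. Speed limits (rad/s): [2.39, 2.39, 3.01, 3.14, 3.14, 3.14].

### API

Orientations are given as a rotation vector (axis times angle).
In Python, from bench import read_state, get_image, hand_in gives the robot as it stands. The module is installed in compiled form; this text tells all that it offers.
- The arm moves only by the tool arm_command, never from a script. Its argument "rows" is a list of rows, each a list of 3 entries, a list of its own where there are three numbers: the turn, a rotation vector about the tool's x, y, z scaled (see below), then the shift along the tool's x, y, z scaled (see below), then the opening, from 0 (shut) to 1 (fully open). A call has 1 to 20 rows; each row is the pose to reach, as a shift and turn from the pose commanded when the call began, along the tool's axes at that moment, turning the shorter way round; what a row does not reach only later rows make up. The controller multiplies each number of a shift by 120 mm and each number of a turn by 180 degrees. A row lasts 1/10 s, in which the tool goes at most 50 mm and 8.59 degrees, less where a joint would pass 70% of its speed; a pose out of reach is approached as far as the arm can. A call with a number of a shift or a turn outside -1 to 1 is refused whole. A call with a gripper value outside its range is refused whole. The fingers move at their own pace and stop on an object; the grip force is fixed at half the most. Time passes only in rows, so rows that repeat a pose let the fingers close. It gives the time, the measured TCP pose, the force, the opening and the grip force at its end, in the units of the state.
- read_state(): the state, without advancing time (a new reading comes with each control period).
- get_image(name): name is "scene" or "top" or "wrist"; returns a dict with "img" (400x640x3 uint8, red, green, blue), "fx", "fy", "cx", "cy" (pixels), "k1" (the pictures are not rectified: a ray, as slopes to the right and down, at radius r is drawn at 1 + k1 r^2 times it, then the intrinsics apply), "cam_to_world" (4x4, takes a point from camera to world coordinates). Camera axes: x right, y up, looking along -z (the intrinsics and any distortion apply to the point x, -y, -z); pixel columns grow to the right and rows downward; lengths in m; the calibration is good to about 2 mm. A picture is of the moment at which its call begins. There is no depth.
- hand_in(): hands the job in; it is judged then, once.
The state is a dict: "time_s": time; "joints": joint angles; "dq": joint speeds; "joint_torque": joint torques, N m; "tool_pos": TCP position; "ee_rot": TCP orientation; "ft_force": force on the tool from outside, world axes, zero at the start; "moment": the same for the moment, N m; "grip_width": finger opening in m; "grasp_force": force on a finger pad.
Only numpy, scipy, OpenCV 4.12 (cv2) and the standard library are available. Lean on these libraries where they do the work, as an engineer would, in place of code of your own. Each camera call takes 0.05 s, during which the arm holds its last target. There are 200 camera calls.

### The job

Make up the two wooden seasoning trays from the row of things standing behind them: the long tray with three wells gets the lemon, lying in its widest (middle) well, the wooden pepper mill in the medium end well and one of the two spice jars in the small end well; the short tray with two wells gets the salt shaker and the other spice jar, either way round. Everything but the lemon stands upright on the floor of its well, and the low tin, the tape roll and the large jar stay where they are.

Things in the scene. Friction and masses are not known exactly. Their poses are not given: they have to be found in the camera images.
- long_tray: long low wooden tray, fixed, 88 (x) x 254 (y) x 20 mm high, brass bow handles 16 mm proud at the ends. Origin: centre of underside, y along its length, z up. Three wells, centred at x = 0, floors 6 mm up, walls at least 6 mm thick, 20 mm high: small, 58 x 58 mm, centre y = -92 mm (spice jar); widest, 76 (x) x 96 (y), y = -9 mm (lemon, lying along y); medium, 76 x 76, y = +83 mm (mill)
- short_tray: short low wooden tray, fixed, 74 (x) x 142 (y) x 20 mm high, same make. Origin: centre of underside, y along its length, z up. Two equal wells, 62 x 62 mm, centred at x = 0, y = -34 and +34 mm, floors 6 mm up, walls 6 mm thick, 20 mm high (salt shaker and a spice jar, either way round)
- lemon_mid (a point): lemon, 78 mm long, 55 mm wide, 56 mm high; this point is its middle, 28 mm above the worktop at the start; its own x axis runs along its length, which at the start lies roughly along world y. It is loose and may roll a little
- mill: turned wooden pepper mill, 58 mm diameter, 170 mm high, waisted, the tallest thing in the row; its head is 48 mm across from 123 to 159 mm height and does not turn; loose, about 0.18 kg. Origin: centre of its foot, z up
- shaker: salt shaker, grey and round, 90 mm high, body 44 mm across up to 66 mm height, cap 34 mm across; loose, about 0.1 kg. Origin: centre of its foot, z up
- jar_a: spice jar, glass with dark cap, 41 mm diameter, 105 mm high, straight sided; loose, about 0.11 kg. Origin: centre of its foot, z up. Looks the same as jar_b; either may go in either tray
- jar_b: spice jar, glass with dark cap, 41 mm diameter, 105 mm high, straight sided; loose, about 0.11 kg. Origin: centre of its foot, z up. Looks the same as jar_a
- low_tin: bystander: low food tin, 86 mm diameter, 40 mm high, behind the row; to be left alone. Origin: centre of its foot
- tape_roll: bystander: flat roll of masking tape, 104 mm diameter, 25 mm high, to the left of the row; to be left alone. Origin: centre of its underside
- closed_jar: bystander: large glass jar with a lid, 71 mm diameter, 110 mm high, behind the row; to be left alone. Origin: centre of its foot
Things that resemble listed ones, but are neither listed nor needed, are in the scene too. Leave any purple look-alike of the part that bears lemon_mid alone. What is shaped like the shaker but blue is not meant.

How it is judged:
By the outcome, as a careful person would: the job done as asked, in the order asked, and still so for the second after the job is handed in, with the robot touching nothing.
It also fails if it takes over 128 s, if anything falls off the work surface, if the arm or the gripper's body presses on something with over 40 N, if the wrist force passes 120 N, or if a joint passes its speed limit or range.

## Working session

There is one attempt and no reset: what is moved stays moved. The work goes in short steps, Python scripts to look and compute and a tool call to move; the robot and the scene stay as the last step left them, time stands still between calls to the robot, and variables do not carry over. Pictures are saved under pics/ and viewed, at most 16 in all, crops included, and the job is handed in when it is done.

Besides the shell and the picture viewer there is one more tool, called after "Request:" by a JSON object that holds its "api" and its "payload", one argument or row to a line. arm_command: Moves the arm, as the interface text tells. Its arguments: {"type":"object","properties":{"rows":{"type":"array"}},"required":["rows"]}

```bash
mkdir -p pics; ls
python3 - <<'E'
from bench import *
import cv2,pickle
s=read_state();print({k:s[k] for k in('time_s','tool_pos','ee_rot','grip_width','ft_force')})
d={}
for n in("scene","top","wrist"):
    g=get_image(n);d[n]=g;cv2.imwrite(f"pics/{n}0.png",g["img"][:,:,::-1]);print(n,g["fx"],g["fy"],g["cx"],g["cy"],g["k1"],g["cam_to_world"].round(3).tolist() if hasattr(g["cam_to_world"],'round') else g["cam_to_world"])
pickle.dump(d,open("d0.pkl","wb"))
E
```

```text
pics
{'time_s': 0.0, 'tool_pos': array([0.23701283, 0.46799882, 0.23052576]), 'ee_rot': array([-7.29528404e-01, -3.05531911e+00,  2.43967065e-03]), 'grip_width': 0.08535743902205827, 'ft_force': array([ 0.58727745,  0.24985672, -0.98537598])}
scene 447.8601713568537 447.8601713568537 321.19021933575544 201.12024277915896 -0.04759674116339407 [[0.515, 0.696, -0.5, -0.03], [-0.857, 0.411, -0.311, -0.357], [-0.011, 0.589, 0.808, 1.11], [0.0, 0.0, 0.0, 1.0]]
top 389.2009334374669 389.2009334374669 313.4528497889348 201.028176590914 -0.09323766774944903 [[0.02, 0.996, -0.088, 0.513], [-1.0, 0.019, -0.018, 0.028], [-0.016, 0.088, 0.996, 1.177], [0.0, 0.0, 0.0, 1.0]]
wrist 309.83424474284806 309.83424474284806 326.21255683802866 202.96422912604552 0.012726774436356645 [[0.453, -0.853, -0.262, 0.171], [0.892, 0.432, 0.134, 0.502], [-0.002, -0.294, 0.956, 0.375], [0.0, 0.0, 0.0, 1.0]]
```

View pics/scene0.png

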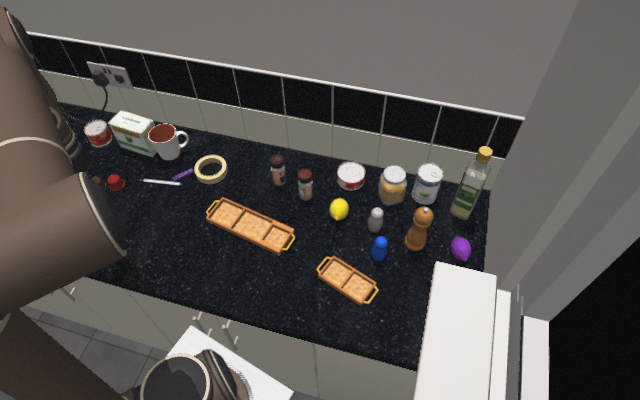

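View pics/top0.png

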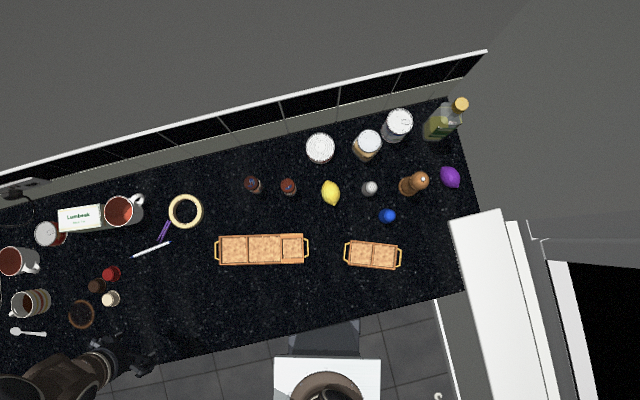

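Run:
```python
import cv2
a=cv2.imread("pics/top0.png");cv2.imwrite("pics/topc.png",cv2.resize(a[120:280,200:480],None,fx=2.8,fy=2.8,interpolation=cv2.INTER_CUBIC))
a=cv2.imread("pics/scene0.png");cv2.imwrite("pics/scenec.png",cv2.resize(a[135:310,195:485],None,fx=2.7,fy=2.7,interpolation=cv2.INTER_CUBIC))
```

```text
(no output)
```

View pics/topc.png

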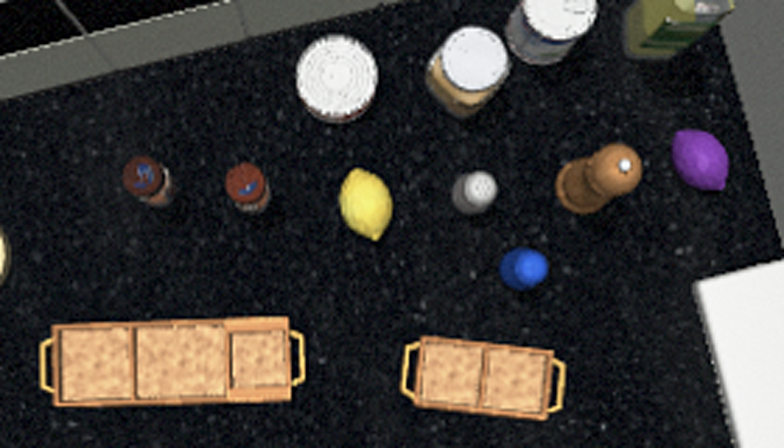

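View pics/scenec.png

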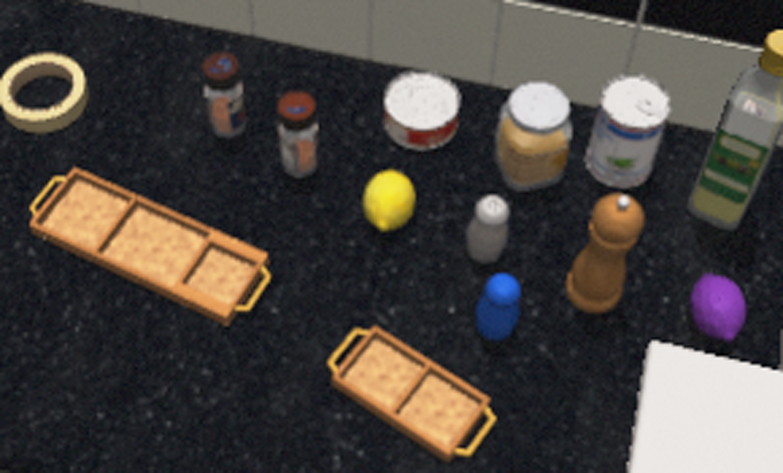

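```bash
cat > h.py <<'E'
import numpy as np, cv2
from scipy.optimize import least_squares
def ray(g,p):
    K=np.array([[g['fx'],0,g['cx']],[0,g['fy'],g['cy']],[0,0,1.]])
    q=np.array(p,float)
    u=(q[0]-g['cx'])/g['fx'];v=(q[1]-g['cy'])/g['fy']
    x,y=u,v
    for _ in range(20):
        f=1+g['k1']*(x*x+y*y);x,y=u/f,v/f
    M=np.array(g['cam_to_world']);d=M[:3,:3]@[x,-y,-1.];return M[:3,3],d/np.linalg.norm(d)
def tri(obs):
    A=np.zeros((3,3));b=np.zeros(3);R=[ray(g,p) for g,p in obs]
    for o,d in R:
        P=np.eye(3)-np.outer(d,d);A+=P;b+=P@o
    X=np.linalg.solve(A,b);return X,[np.linalg.norm((np.eye(3)-np.outer(d,d))@(X-o)) for o,d in R]
def atz(g,p,z):
    o,d=ray(g,p);return o+d*(z-o[2])/d[2]
def proj(g,X):
    M=np.array(g['cam_to_world']);c=M[:3,:3].T@(np.array(X)-M[:3,3]);x,y=c[0]/-c[2],-c[1]/-c[2]
    f=1+g['k1']*(x*x+y*y);return np.array([g['fx']*x*f+g['cx'],g['fy']*y*f+g['cy']])
E
python3 - <<'E'
from h import *;import pickle
d=pickle.load(open('d0.pkl','rb'));T,S=d['top'],d['scene']
t=lambda p:((p[0]+.5)/2.8-.5+200,(p[1]+.5)/2.8-.5+120)
s=lambda p:((p[0]+.5)/2.7-.5+195,(p[1]+.5)/2.7-.5+135)
P=dict(jarL=((145,172),(221,65),.105),jarR=((245,182),(296,104),.105),lemon=((366,203),(389,200),.028),shaker=((482,187),(492,204),.09),mill=((625,165),(623,201),.17),
blue=((533,267),(503,283),.09),purple=((700,160),(719,306),.028),tin=((337,77),(422,99),.04),cj=((474,57),(540,107),.11),
lTL=((53,325),(73,170),.02),lTR=((288,318),(267,260),.02),lBR=((290,400),(229,320),.02),lBL=((55,406),(33,224),.02),
sTL=((421,338),(375,328),.02),sTR=((553,349),(489,406),.02),sBR=((548,419),(448,455),.02),sBL=((415,408),(333,380),.02))
for k,(a,b,z) in P.items():
    X,r=tri([(T,t(a)),(S,s(b))]);print(k,X.round(4),(1000*r[0]).round(1),'top@z',atz(T,t(a),z).round(4)[:2],'sc@z',atz(S,s(b),z).round(4)[:2])
for k,b in dict(jarLfoot=(226,129),jarRfoot=(298,168),shfoot=(487,251),millfoot=(595,290)).items(): print(k,atz(S,s(b),0).round(4))
E
```

```text
jarL [0.659  0.2234 0.1043] 2.1 top@z [0.6601 0.2216] sc@z [0.6573 0.2248]
jarR [0.6511 0.1217 0.1071] 0.7 top@z [0.6518 0.1213] sc@z [0.6521 0.1233]
lemon [ 6.414e-01 -5.000e-04  2.800e-02] 0.5 top@z [ 0.6417 -0.001 ] sc@z [ 6.41e-01 -1.00e-04]
shaker [ 0.6526 -0.1148  0.09  ] 0.9 top@z [ 0.6531 -0.1156] sc@z [ 0.6519 -0.1141]
mill [ 0.6661 -0.2389  0.1687] 0.6 top@z [ 0.6662 -0.2391] sc@z [ 0.6647 -0.2387]
blue [ 0.5733 -0.1667  0.0901] 0.6 top@z [ 0.5737 -0.1672] sc@z [ 0.573  -0.1662]
purple [ 0.695  -0.3579  0.0313] 0.9 top@z [ 0.695  -0.3582] sc@z [ 0.6978 -0.3586]
tin [0.7736 0.0323 0.0434] 0.1 top@z [0.7744 0.0323] sc@z [0.7761 0.0336]
cj [ 0.7824 -0.1048  0.1043] 0.4 top@z [ 0.7812 -0.1044] sc@z [ 0.7776 -0.1059]
lTL [0.5048 0.3331 0.0128] 1.0 top@z [0.5054 0.3304] sc@z [0.5008 0.3295]
lTR [0.5184 0.0802 0.008 ] 0.4 top@z [0.5186 0.0793] sc@z [0.5122 0.0757]
lBR [0.433  0.074  0.0129] 2.0 top@z [0.4323 0.0753] sc@z [0.4311 0.0695]
lBL [0.4205 0.3242 0.0179] 1.8 top@z [0.4196 0.3252] sc@z [0.4205 0.3213]
sTL [ 0.5008 -0.0627  0.0165] 1.0 top@z [ 0.5003 -0.0617] sc@z [ 0.4997 -0.0644]
sTR [ 0.4899 -0.2034  0.0038] 1.6 top@z [ 0.4911 -0.2016] sc@z [ 0.4813 -0.2044]
sBR [ 0.4166 -0.1953  0.0201] 1.7 top@z [ 0.4175 -0.1968] sc@z [ 0.4156 -0.194 ]
sBL [ 0.4271 -0.0572  0.0195] 0.9 top@z [ 0.4267 -0.0564] sc@z [ 0.4274 -0.058 ]
jarLfoot [0.6496 0.2241 0.    ]
jarRfoot [0.6443 0.1209 0.    ]
shfoot [ 0.6537 -0.1161  0.    ]
millfoot [ 0.6682 -0.2375  0.    ]
```

Pictures: the row, left to right in the top crop, is jar (145,172), jar (245,182), lemon (366,203), shaker (482,187) and mill (625,165). The long tray's centre is near (172,362) with its small well on the right. The short tray is near (484,378). The blue and purple decoys are at (533,267) and (700,160). The lemon actually lies closer to world x, about 19° off it.

Request:
{"api": "arm_command", "payload": {
  "rows": [
    [[0, 0, 0.04], [-0.1, -0.04, 0], 1],
    [[0, 0, 0.08], [-0.2, -0.08, 0], 1],
    [[0, 0, 0.12], [-0.3, -0.12, 0], 1],
    [[0, 0, 0.16], [-0.45, -0.18, 0], 1],
    [[0, 0, 0.2], [-0.6, -0.25, 0], 1],
    [[0, 0, 0.24], [-0.7, -0.29, 0], 1],
    [[0, 0, 0.28], [-0.8, -0.33, 0], 1],
    [[0, 0, 0.32], [-0.9, -0.37, 0], 1],
    [[0, 0, 0.351], [-1, -0.41, 0], 1],
    [[0, 0, 0.351], [-1, -0.41, 0], 1]
  ]
}}

```text
time_s: 1.15
tool_pos: [0.3226, 0.3694, 0.2311]
ee_rot: [2.224, 2.218, -0.001]
ft_force: [-0.2, 0.0, -1.2]
grip_width: 0.0852
grasp_force: 0.0
```

Request:
{"api": "arm_command", "payload": {
  "rows": [
    [[0, 0, 0], [-0.25, 0.22, 0], 1],
    [[0, 0, 0], [-0.5, 0.45, 0], 1],
    [[0, 0, 0], [-0.75, 0.67, 0], 1],
    [[0, 0, 0], [-1, 0.9, 0], 1],
    [[0, 0, 0], [-1, 0.9, 0], 1],
    [[0, 0, 0], [-1, 0.9, 0], 1]
  ]
}}

```text
time_s: 1.75
tool_pos: [0.4301, 0.25, 0.231]
ee_rot: [-2.222, -2.22, 0.001]
ft_force: [-0.1, 0.1, 0.3]
grip_width: 0.0854
grasp_force: 0.0
```

```bash
cat >> h.py <<'E'
def tray(c,yaw,wells,L,W):
    R=np.array([[np.cos(yaw),-np.sin(yaw)],[np.sin(yaw),np.cos(yaw)]])
    def rect(cy,w,l,z): return [np.r_[R@[a*w/2,cy+b*l/2]+c,z] for a,b in((1,1),(1,-1),(-1,-1),(-1,1))]
    return [rect(0,W,L,.02)]+[rect(cy,w,l,.02) for cy,w,l in wells]
LW=[(-.092,.058,.058),(-.009,.076,.096),(.083,.076,.076)];SW=[(-.034,.062,.062),(.034,.062,.062)]
def overlay(g,polys,sc=1):
    im=cv2.resize(g['img'][:,:,::-1].copy(),None,fx=sc,fy=sc,interpolation=cv2.INTER_CUBIC)
    for P in polys:
        cv2.polylines(im,[np.round(np.array([(proj(g,X)+.5)*sc-.5 for X in P])*16).astype(np.int32)],True,(255,255,0),1,shift=4)
    return im
E
python3 - <<'E'
from h import *;from bench import *;import pickle
s=read_state();print(s['time_s'],s['tool_pos'],s['ee_rot'],s['ft_force'])
g=get_image('wrist');pickle.dump(g,open('w1.pkl','wb'))
im=overlay(g,tray(np.array([.468,.201]),.052,LW,.254,.088)+tray(np.array([.458,-.1295]),-.0655,SW,.142,.074),1.25)
cv2.imwrite('pics/w1.png',im)
E
```

```text
1.75 [0.43006282 0.2499582  0.23102702] [-2.22179711e+00 -2.22011703e+00  6.55230026e-04] [-0.05184446  0.10714577  0.30179162]
```

View pics/w1.png

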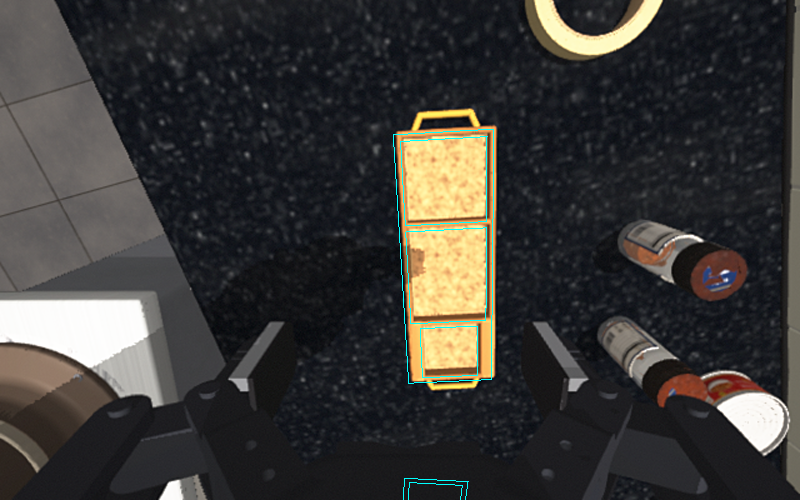

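The overlay matches the long tray to about 2–3 mm, with the actual tray slightly to +x. I refine it to centre (0.470, 0.2015) with yaw 0.045. Next I move over the lemon.

Request:
{"api": "arm_command", "payload": {
  "rows": [
    [[0, 0, 0], [-0.25, 0.22, 0], 1],
    [[0, 0, 0], [-0.5, 0.45, 0], 1],
    [[0, 0, 0], [-0.75, 0.67, 0], 1],
    [[0, 0, 0], [-1, 0.9, 0], 1],
    [[0, 0, 0], [-1, 0.9, 0], 1]
  ]
}}

```text
time_s: 2.3
tool_pos: [0.5397, 0.1288, 0.2306]
ee_rot: [2.223, 2.219, -0.001]
ft_force: [-0.4, 0.1, -0.0]
grip_width: 0.085
grasp_force: 0.0
```

Request:
{"api": "arm_command", "payload": {
  "rows": [
    [[0, 0, 0], [-0.15, 0.2, 0], 1],
    [[0, 0, 0], [-0.3, 0.4, 0], 1],
    [[0, 0, 0], [-0.45, 0.6, 0], 1],
    [[0, 0, 0], [-0.6, 0.7, 0], 1],
    [[0, 0, 0], [-0.6, 0.7, 0], 1],
    [[0, 0, 0], [-0.6, 0.7, 0], 1]
  ]
}}

```text
time_s: 2.9
tool_pos: [0.6213, 0.0596, 0.231]
ee_rot: [-2.22, -2.222, 0.0]
ft_force: [-0.1, 0.4, 0.7]
grip_width: 0.0852
grasp_force: 0.0
```

Run:
```python
from h import *;from bench import *;import pickle
s=read_state();print(s['time_s'],s['tool_pos'],s['ee_rot'])
g=get_image('wrist');pickle.dump(g,open('w2.pkl','wb'))
im=overlay(g,tray(np.array([.458,-.1295]),-.0655,SW,.142,.074),1.25);cv2.imwrite('pics/w2.png',im)
d=pickle.load(open('d0.pkl','rb'))
def seg(G):
    h=cv2.cvtColor(G['img'],cv2.COLOR_RGB2HSV);m=((h[...,0]>22)&(h[...,0]<36)&(h[...,1]>130)&(h[...,2]>60)).astype(np.uint8)
    n,l,st,c=cv2.connectedComponentsWithStats(m);return l,st,c
obs=[]
import math
for nm,G,roi in(('top',d['top'],(320,192)),('scene',d['scene'],(339,209)),('w',g,None)):
    l,st,c=seg(G)
    idx=[i for i in range(1,len(c)) if st[i,4]>60]
    p=roi if roi else proj(g,[.6415,0,.028])
    i=min(idx,key=lambda i:np.hypot(*(c[i]-p)))
    ys,xs=np.where(l==i);W=np.array([atz(G,(a,b),.028)[:2] for a,b in zip(xs[::3],ys[::3])])
    C=np.cov(W.T);e,v=np.linalg.eigh(C);print(nm,p,c[i],st[i],'world',W.mean(0).round(4),'axis deg',math.degrees(math.atan2(v[1,1],v[0,1])),2*np.sqrt(e))
    obs.append((G,c[i]))
print(tri(obs))
```

```text
2.9 [0.62131357 0.05957423 0.2310249 ] [-2.21952995e+00 -2.22194911e+00  4.31347366e-04]
top (320, 192) [331.39772727 192.17045455] [322 180  18  26 264] world [ 0.6421 -0.0038] axis deg -164.5978879032874 [0.02499198 0.04317877]
scene (339, 209) [338.61473088 208.47875354] [329 197  20  24 353] world [0.6417 0.0013] axis deg -153.85241447763872 [0.02924103 0.04150359]
w [342.59849766 225.3767854 ] [343.96049166 225.35645303] [ 312  202   64   48 2278] world [ 6.433e-01 -2.000e-04] axis deg -161.34635516227968 [0.03001162 0.03740798]
(array([ 0.64218776, -0.00111112,  0.02781257]), [np.float64(0.0028568935778767444), np.float64(0.0019804455273286924), np.float64(0.0013938297057065016)])
```

View pics/w2.png

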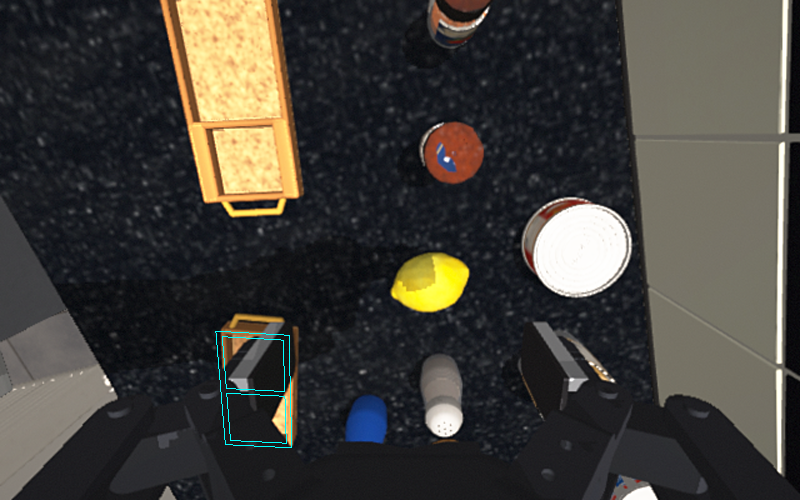

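The lemon lies at about (0.6425, 0.000) with its axis 18° from x. I rotate, hover, descend and grip across its width.

Request:
{"api": "arm_command", "payload": {
  "rows": [
    [[0, 0, 0.04], [-0.05, 0.02, 0.1], 1],
    [[0, 0, 0.08], [-0.1, 0.04, 0.2], 1],
    [[0, 0, 0.12], [-0.15, 0.06, 0.3], 1],
    [[0, 0, 0.16], [-0.2, 0.08, 0.4], 1],
    [[0, 0, 0.2], [-0.25, 0.1, 0.5], 1],
    [[0, 0, 0.24], [-0.3, 0.12, 0.6], 1],
    [[0, 0, 0.28], [-0.36, 0.14, 0.7], 1],
    [[0, 0, 0.32], [-0.42, 0.16, 0.8], 1],
    [[0, 0, 0.36], [-0.497, 0.177, 0.84], 1],
    [[0, 0, 0.4], [-0.497, 0.177, 0.84], 1],
    [[0, 0, 0.4], [-0.497, 0.177, 0.84], 1]
  ]
}}

```text
time_s: 4.05
tool_pos: [0.6423, -0.0003, 0.1307]
ee_rot: [-3.102, -0.492, 0.0]
ft_force: [0.2, 1.1, 0.0]
grip_width: 0.0854
grasp_force: 0.0
```

Request:
{"api": "arm_command", "payload": {
  "rows": [
    [[0, 0, 0], [0, 0, 0.2], 1],
    [[0, 0, 0], [0, 0, 0.4], 1],
    [[0, 0, 0], [0, 0, 0.6], 1],
    [[0, 0, 0], [0, 0, 0.75], 1],
    [[0, 0, 0], [0, 0, 0.88], 1],
    [[0, 0, 0], [0, 0, 1], 1],
    [[0, 0, 0], [0, 0, 1], 1]
  ]
}}

```text
time_s: 4.75
tool_pos: [0.6414, -0.0007, 0.0087]
ee_rot: [-3.102, -0.495, 0.005]
ft_force: [-0.2, -0.1, 0.0]
grip_width: 0.0854
grasp_force: 0.0
```

Request:
{"api": "arm_command", "payload": {
  "rows": [
    [[0, 0, 0], [0, 0, 0], 0.7],
    [[0, 0, 0], [0, 0, 0], 0.4],
    [[0, 0, 0], [0, 0, 0], 0.2],
    [[0, 0, 0], [0, 0, 0], 0],
    [[0, 0, 0], [0, 0, 0], 0],
    [[0, 0, 0], [0, 0, 0], 0],
    [[0, 0, 0], [0, 0, 0], 0],
    [[0, 0, 0], [0, 0, 0], 0],
    [[0, 0, 0], [0, 0, 0], 0],
    [[0, 0, 0], [0, 0, 0], 0]
  ]
}}

```text
time_s: 5.75
tool_pos: [0.6441, -0.0013, 0.0126]
ee_rot: [-3.103, -0.491, -0.005]
ft_force: [-1.4, 1.3, 5.1]
grip_width: 0.0517
grasp_force: 62.5
```

Request:
{"api": "arm_command", "payload": {
  "rows": [
    [[0, 0, 0], [0, 0, -0.1], 0],
    [[0, 0, 0], [0, 0, -0.25], 0],
    [[0, 0, 0], [0, 0, -0.45], 0],
    [[0, 0, 0], [0, 0, -0.65], 0],
    [[0, 0, 0], [-0.1, -0.1, -0.85], 0],
    [[0, 0, 0], [-0.25, -0.3, -1], 0],
    [[0, 0, 0], [-0.45, -0.5, -1], 0],
    [[0, 0, 0], [-0.65, -0.75, -1], 0],
    [[0, 0, 0], [-0.8, -0.9, -1], 0],
    [[0, 0, 0], [-0.867, -1, -1], 0],
    [[0, 0, 0], [-0.867, -1, -1], 0]
  ]
}}

```text
time_s: 6.85
tool_pos: [0.5064, 0.0812, 0.1316]
ee_rot: [-3.103, -0.493, -0.002]
ft_force: [-0.7, -1.1, -1.1]
grip_width: 0.0517
grasp_force: 62.9
```

Request:
{"api": "arm_command", "payload": {
  "rows": [
    [[0, 0, -0.04], [0, -0.1, 0], 0],
    [[0, 0, -0.08], [0, -0.2, 0], 0],
    [[0, 0, -0.12], [0, -0.3, 0], 0],
    [[0, 0, -0.16], [0, -0.4, 0], 0],
    [[0, 0, -0.2], [0, -0.5, 0], 0],
    [[0, 0, -0.24], [0, -0.6, 0], 0],
    [[0, 0, -0.28], [0, -0.7, 0], 0],
    [[0, 0, -0.32], [0, -0.8, 0], 0],
    [[0, 0, -0.36], [0, -0.9, 0], 0],
    [[0, 0, -0.4], [0, -0.97, 0], 0],
    [[0, 0, -0.414], [0, -0.97, 0], 0],
    [[0, 0, -0.414], [0, -0.97, 0], 0],
    [[0, 0, -0.414], [0, -0.97, 0], 0]
  ]
}}

```text
time_s: 8.15
tool_pos: [0.4721, 0.191, 0.1305]
ee_rot: [2.175, 2.267, 0.0]
ft_force: [0.0, -0.8, -0.6]
grip_width: 0.0515
grasp_force: 62.9
```

Run:
```python
from h import *;from bench import *;import pickle
s=read_state();print(s['time_s'],s['tool_pos'],s['ee_rot'],s['grip_width'])
for n in('wrist','scene'):
    g=get_image(n)
    im=overlay(g,tray(np.array([.470,.2015]),.045,LW,.254,.088))
    if n=='scene':
        im=cv2.resize(im[130:290,140:360],None,fx=2.9,fy=2.9)
    cv2.imwrite(f'pics/{n}3.png',im)
a=cv2.imread('pics/wrist3.png');b=cv2.imread('pics/scene3.png')
a=cv2.resize(a[60:330,120:560],None,fx=1.0,fy=1.0);
W=max(a.shape[1],b.shape[1]);p=lambda i:cv2.copyMakeBorder(i,0,0,0,W-i.shape[1],0)
o=cv2.vconcat([p(a),p(b)]);o=cv2.resize(o,None,fx=min(1,600/o.shape[0]),fy=min(1,600/o.shape[0]));cv2.imwrite('pics/c3.png',o)
```

```text
8.15 [0.47207074 0.19100691 0.13053229] [2.17461778e+00 2.26681820e+00 2.67389384e-04] 0.051519061261090036
```

View pics/c3.png

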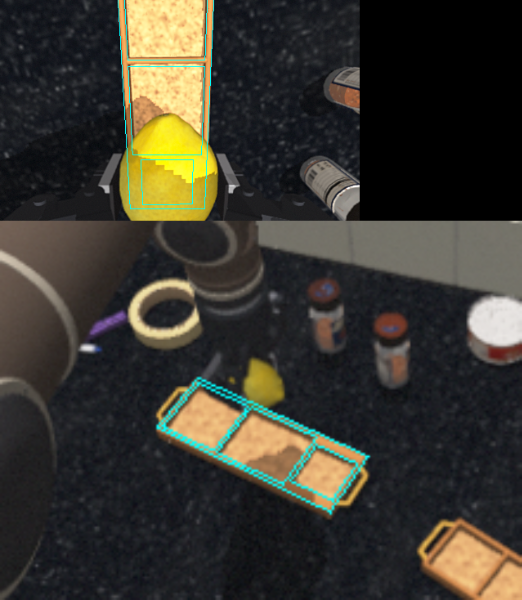

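The lemon is held along tray y and the overlay fits the tray well. I lower and release.

Request:
{"api": "arm_command", "payload": {
  "rows": [
    [[0, 0, 0], [0, 0, 0.15], 0],
    [[0, 0, 0], [0, 0, 0.35], 0],
    [[0, 0, 0], [0, 0, 0.55], 0],
    [[0, 0, 0], [0, 0, 0.7], 0],
    [[0, 0, 0], [0, 0, 0.8], 0],
    [[0, 0, 0], [0, 0, 0.87], 0],
    [[0, 0, 0], [0, 0, 0.93], 0],
    [[0, 0, 0], [0, 0, 0.93], 0],
    [[0, 0, 0], [0, 0, 0.93], 0]
  ]
}}

```text
time_s: 9.15
tool_pos: [0.4716, 0.1914, 0.0193]
ee_rot: [2.173, 2.269, 0.001]
ft_force: [-0.2, 0.6, -0.9]
grip_width: 0.0513
grasp_force: 62.9
```

Request:
{"api": "arm_command", "payload": {
  "rows": [
    [[0, 0, 0], [0, 0, 0], 0.65],
    [[0, 0, 0], [0, 0, 0], 0.75],
    [[0, 0, 0], [0, 0, 0], 0.85],
    [[0, 0, 0], [0, 0, 0], 1],
    [[0, 0, 0], [0, 0, 0], 1],
    [[0, 0, 0], [0, 0, 0], 1],
    [[0, 0, 0], [0, 0, -0.1], 1],
    [[0, 0, 0], [0, 0, -0.3], 1],
    [[0, 0, 0], [0, 0, -0.6], 1],
    [[0, 0, 0], [0, 0, -1], 1],
    [[0, 0, 0], [0, 0, -1], 1]
  ]
}}

```text
time_s: 10.25
tool_pos: [0.4743, 0.1925, 0.1463]
ee_rot: [2.17, 2.266, 0.016]
ft_force: [1.2, 0.4, -0.4]
grip_width: 0.0852
grasp_force: 0.0
```

Request:
{"api": "arm_command", "payload": {
  "rows": [
    [[0, 0, 0], [0, 0, -0.3], 1],
    [[0, 0, 0.0145], [0, 0, -0.6], 1],
    [[0, 0, 0.0145], [-0.25, 0.15, -0.9], 1],
    [[0, 0, 0.0145], [-0.5, 0.3, -0.9], 1],
    [[0, 0, 0.0145], [-0.75, 0.45, -0.9], 1],
    [[0, 0, 0.0145], [-1, 0.6, -0.9], 1],
    [[0, 0, 0.0145], [-1, 0.6, -0.9], 1]
  ]
}}

```text
time_s: 10.95
tool_pos: [0.5499, 0.0715, 0.2469]
ee_rot: [2.228, 2.214, -0.0]
ft_force: [0.5, 1.4, -0.9]
grip_width: 0.0855
grasp_force: 0.0
```

Request:
{"api": "arm_command", "payload": {
  "rows": [
    [[0, 0, 0], [-0.3, 0.12, 0], 1],
    [[0, 0, 0], [-0.6, 0.24, 0], 1],
    [[0, 0, 0], [-0.9, 0.36, 0], 1],
    [[0, 0, 0], [-1, 0.4, 0], 1]
  ]
}}

```text
time_s: 11.35
tool_pos: [0.5965, -0.0479, 0.2469]
ee_rot: [2.226, 2.216, -0.001]
ft_force: [0.8, 1.2, -1.0]
grip_width: 0.0855
grasp_force: 0.0
```

Request:
{"api": "arm_command", "payload": {
  "rows": [
    [[0, 0, 0], [-0.3, 0.12, 0], 1],
    [[0, 0, 0], [-0.6, 0.24, 0], 1],
    [[0, 0, 0], [-0.9, 0.36, 0], 1],
    [[0, 0, 0], [-1, 0.4, 0], 1],
    [[0, 0, 0], [-1, 0.4, 0], 1],
    [[0, 0, 0], [-1, 0.4, 0], 1]
  ]
}}

```text
time_s: 11.95
tool_pos: [0.6434, -0.1645, 0.247]
ee_rot: [-2.223, -2.219, -0.0]
ft_force: [-0.1, 0.4, -0.7]
grip_width: 0.0855
grasp_force: 0.0
```

Run:
```python
from h import *;from bench import *;import pickle
s=read_state();print(s['time_s'],s['tool_pos'],s['ee_rot'],s['grip_width'])
g=get_image('wrist');t=get_image('top');pickle.dump((g,t),open('w4.pkl','wb'))
T=tray(np.array([.470,.2015]),.045,LW,.254,.088)+tray(np.array([.458,-.1295]),-.0655,SW,.142,.074)
th=np.linspace(0,2*np.pi,30)[:-1]
circ=lambda x,y,r,z:[np.array([x+r*np.cos(a),y+r*np.sin(a),z]) for a in th]
C=[circ(.6662,-.2389,.024,.14),circ(.6662,-.2389,.029,.0),circ(.6527,-.1148,.017,.09),circ(.6527,-.1148,.022,0)]
a=overlay(g,T+C);b=cv2.resize(overlay(t,T)[225:275,205:410],None,fx=3.1,fy=3.1,interpolation=cv2.INTER_CUBIC)
b=cv2.copyMakeBorder(b,0,0,0,max(0,640-b.shape[1]),0)[:,:640]
cv2.imwrite('pics/c4.png',cv2.vconcat([a,b]))
```

```text
11.95 [ 0.64340433 -0.16451655  0.24699476] [-2.22266659e+00 -2.21899005e+00 -4.81692652e-04] 0.08554935245896299
```

View pics/c4.png

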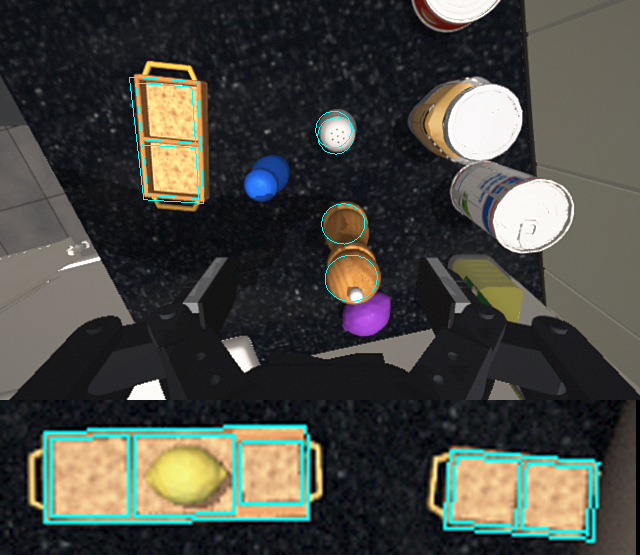

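The lemon sits centred in its middle well, and the mill and shaker circles coincide with the estimates. Now I grip the mill head.

Request:
{"api": "arm_command", "payload": {
  "rows": [
    [[0, 0, 0], [-0.2, 0.06, 0], 1],
    [[0, 0, 0], [-0.4, 0.12, 0.05], 1],
    [[0, 0, 0], [-0.55, 0.17, 0.1], 1],
    [[0, 0, 0], [-0.618, 0.186, 0.2], 1],
    [[0, 0, 0], [-0.618, 0.186, 0.2], 1],
    [[0, 0, 0], [-0.618, 0.186, 0.2], 1]
  ]
}}

```text
time_s: 12.65
tool_pos: [0.6654, -0.2392, 0.2222]
ee_rot: [-2.222, -2.218, 0.001]
ft_force: [0.1, 0.6, -0.2]
grip_width: 0.0855
grasp_force: 0.0
```

Request:
{"api": "arm_command", "payload": {
  "rows": [
    [[0, 0, 0], [0, 0, 0.15], 1],
    [[0, 0, 0], [0, 0, 0.35], 1],
    [[0, 0, 0], [0, 0, 0.55], 1],
    [[0, 0, 0], [0, 0, 0.75], 1],
    [[0, 0, 0], [0, 0, 0.87], 1],
    [[0, 0, 0], [0, 0, 0.87], 1],
    [[0, 0, 0], [0, 0, 0.87], 1]
  ]
}}

```text
time_s: 13.35
tool_pos: [0.6659, -0.2393, 0.1195]
ee_rot: [2.223, 2.219, 0.001]
ft_force: [-1.1, -0.4, 0.3]
grip_width: 0.0853
grasp_force: 0.0
```

Request:
{"api": "arm_command", "payload": {
  "rows": [
    [[0, 0, 0], [0, 0, 0], 0.8],
    [[0, 0, 0], [0, 0, 0], 0.7],
    [[0, 0, 0], [0, 0, 0], 0.6],
    [[0, 0, 0], [0, 0, 0], 0.5],
    [[0, 0, 0], [0, 0, 0], 0.4],
    [[0, 0, 0], [0, 0, 0], 0.2],
    [[0, 0, 0], [0, 0, 0], 0],
    [[0, 0, 0], [0, 0, 0], 0],
    [[0, 0, 0], [0, 0, 0], 0],
    [[0, 0, 0], [0, 0, 0], 0]
  ]
}}

```text
time_s: 14.35
tool_pos: [0.6666, -0.2404, 0.12]
ee_rot: [2.222, 2.217, 0.002]
ft_force: [0.6, -0.7, 5.5]
grip_width: 0.0463
grasp_force: 60.9
```

Request:
{"api": "arm_command", "payload": {
  "rows": [
    [[0, 0, 0], [0, 0, -0.08], 0],
    [[0, 0, 0], [0, 0, -0.2], 0],
    [[0, 0, 0], [0, 0, -0.4], 0],
    [[0, 0, 0], [0, 0, -0.6], 0],
    [[0, 0, 0], [0, 0, -0.8], 0],
    [[0, 0, 0], [0, 0, -0.92], 0],
    [[0, 0, 0], [0, 0, -1], 0]
  ]
}}

```text
time_s: 15.05
tool_pos: [0.6659, -0.2401, 0.24]
ee_rot: [2.223, 2.218, 0.001]
ft_force: [-0.3, -0.4, -1.7]
grip_width: 0.0459
grasp_force: 61.8
```

Request:
{"api": "arm_command", "payload": {
  "rows": [
    [[0, 0, 0], [0.1, -0.04, -0.06], 0],
    [[0, 0, 0], [0.25, -0.1, -0.12], 0],
    [[0, 0, 0], [0.5, -0.2, -0.2], 0],
    [[0, 0, 0], [0.75, -0.3, -0.2], 0],
    [[0, 0, 0], [1, -0.4, -0.2], 0]
  ]
}}

```text
time_s: 15.55
tool_pos: [0.6167, -0.1174, 0.2625]
ee_rot: [-2.223, -2.219, -0.0]
ft_force: [0.7, 0.5, -1.1]
grip_width: 0.0465
grasp_force: 61.9
```

Request:
{"api": "arm_command", "payload": {
  "rows": [
    [[0, 0, 0], [0.25, -0.1, 0], 0],
    [[0, 0, 0], [0.5, -0.2, 0], 0],
    [[0, 0, 0], [0.75, -0.3, 0], 0],
    [[0, 0, 0], [1, -0.4, 0], 0]
  ]
}}

```text
time_s: 15.95
tool_pos: [0.5682, 0.0026, 0.2622]
ee_rot: [-2.222, -2.219, 0.001]
ft_force: [0.1, -0.3, -1.9]
grip_width: 0.0464
grasp_force: 61.9
```

Request:
{"api": "arm_command", "payload": {
  "rows": [
    [[0, 0, 0], [0.25, -0.1, 0], 0],
    [[0, 0, 0], [0.5, -0.2, 0], 0],
    [[0, 0, 0], [0.75, -0.3, 0], 0],
    [[0, 0, 0], [1, -0.4, 0], 0]
  ]
}}

```text
time_s: 16.35
tool_pos: [0.5202, 0.1222, 0.2622]
ee_rot: [-2.222, -2.219, 0.001]
ft_force: [0.1, -0.7, -0.8]
grip_width: 0.0467
grasp_force: 61.9
```

Request:
{"api": "arm_command", "payload": {
  "rows": [
    [[0, 0, 0], [0.25, -0.1, 0], 0],
    [[0, 0, 0], [0.5, -0.2, 0], 0],
    [[0, 0, 0], [0.75, -0.3, 0], 0],
    [[0, 0, 0], [1, -0.4, 0], 0]
  ]
}}

```text
time_s: 16.75
tool_pos: [0.4724, 0.2419, 0.2622]
ee_rot: [-2.222, -2.22, 0.001]
ft_force: [0.3, -0.0, -1.1]
grip_width: 0.0461
grasp_force: 61.9
```

Request:
{"api": "arm_command", "payload": {
  "rows": [
    [[0, 0, 0], [0.2, -0.03, 0], 0],
    [[0, 0, 0], [0.32, -0.06, 0], 0],
    [[0, 0, 0], [0.362, -0.066, 0], 0],
    [[0, 0, 0], [0.362, -0.066, 0], 0],
    [[0, 0, 0], [0.362, -0.066, 0], 0],
    [[0, 0, 0], [0.362, -0.066, 0], 0]
  ]
}}

```text
time_s: 17.35
tool_pos: [0.4674, 0.283, 0.2625]
ee_rot: [2.225, 2.217, -0.0]
ft_force: [-0.5, 0.1, -2.3]
grip_width: 0.046
grasp_force: 61.9
```

Run:
```python
from h import *;from bench import *;import pickle
s=read_state();print(s['time_s'],s['tool_pos'],s['ee_rot'],s['grip_width'])
g=get_image('wrist');t=get_image('scene')
T=tray(np.array([.470,.2015]),.045,LW,.254,.088)
a=overlay(g,T)[:340];b=cv2.resize(t['img'][70:280,120:370,::-1],None,fx=1.25,fy=1.25)
b=cv2.copyMakeBorder(b,0,0,0,640-b.shape[1],0)
cv2.imwrite('pics/c5.png',cv2.vconcat([a,b])[:600])
```

```text
17.35 [0.46735586 0.28295193 0.26252459] [ 2.22531575e+00  2.21733479e+00 -3.03968557e-04] 0.04599230230563719
```

View pics/c5.png

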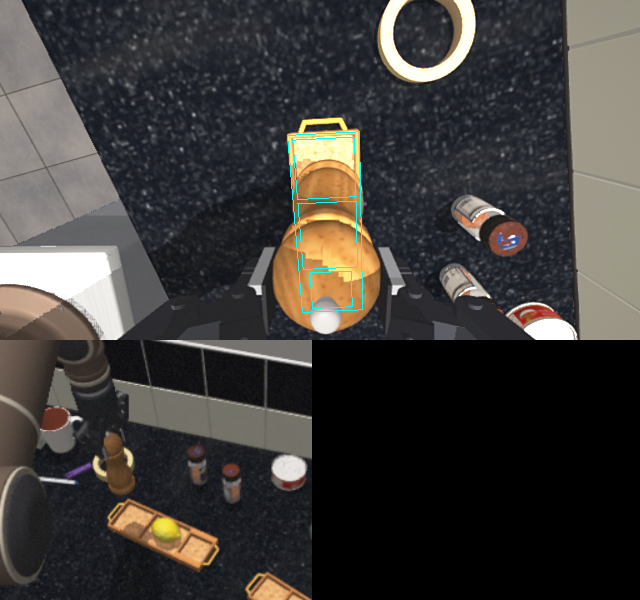

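Request:
{"api": "arm_command", "payload": {
  "rows": [
    [[0, 0, 0], [0, 0, 0.1], 0],
    [[0, 0, 0], [0, 0, 0.25], 0],
    [[0, 0, 0], [0, 0, 0.45], 0],
    [[0, 0, 0], [0, 0, 0.6], 0],
    [[0, 0, 0], [0, 0, 0.6], 0]
  ]
}}

```text
time_s: 17.95
tool_pos: [0.4657, 0.2826, 0.187]
ee_rot: [-2.224, -2.217, 0.008]
ft_force: [-0.4, 0.2, -1.0]
grip_width: 0.0464
grasp_force: 62.1
```

Request:
{"api": "arm_command", "payload": {
  "rows": [
    [[0, 0, 0], [0, 0, 0.1], 0],
    [[0, 0, 0], [0, 0, 0.2], 0],
    [[0, 0, 0], [0, 0, 0.3], 0],
    [[0, 0, 0], [0, 0, 0.38], 0],
    [[0, 0, 0], [0, 0, 0.44], 0],
    [[0, 0, 0], [0, 0, 0.49], 0],
    [[0, 0, 0], [0, 0, 0.52], 0],
    [[0, 0, 0], [0, 0, 0.54], 0],
    [[0, 0, 0], [0, 0, 0.54], 0],
    [[0, 0, 0], [0, 0, 0.54], 0]
  ]
}}

```text
time_s: 18.95
tool_pos: [0.4674, 0.284, 0.126]
ee_rot: [2.224, 2.219, 0.001]
ft_force: [0.7, -0.3, -0.6]
grip_width: 0.0461
grasp_force: 62.1
```

Request:
{"api": "arm_command", "payload": {
  "rows": [
    [[0, 0, 0], [0, 0, 0], 0.6],
    [[0, 0, 0], [0, 0, 0], 0.7],
    [[0, 0, 0], [0, 0, 0], 0.85],
    [[0, 0, 0], [0, 0, 0], 1],
    [[0, 0, 0], [0, 0, 0], 1],
    [[0, 0, 0], [0, 0, 0], 1],
    [[0, 0, 0], [0, 0, 0], 1],
    [[0, 0, 0], [0, 0, -0.1], 1],
    [[0, 0, 0], [0, 0, -0.3], 1],
    [[0, 0, 0], [0, 0, -0.55], 1],
    [[0, 0, 0], [0, 0, -0.8], 1],
    [[0, 0, 0], [0, 0, -1], 1],
    [[0, 0, 0], [0, 0, -1], 1]
  ]
}}

```text
time_s: 20.25
tool_pos: [0.4684, 0.2846, 0.2505]
ee_rot: [2.223, 2.218, 0.011]
ft_force: [-0.1, -0.1, -0.1]
grip_width: 0.0853
grasp_force: 0.0
```

Request:
{"api": "arm_command", "payload": {
  "rows": [
    [[0, 0, 0], [-0.2, 0.25, 0], 1],
    [[0, 0, 0], [-0.45, 0.5, 0], 1],
    [[0, 0, 0], [-0.7, 0.75, 0], 1],
    [[0, 0, 0], [-0.9, 1, 0], 1],
    [[0, 0, 0], [-0.9, 1, 0], 1],
    [[0, 0, 0], [-0.9, 1, 0], 1]
  ]
}}

```text
time_s: 20.85
tool_pos: [0.5871, 0.1749, 0.245]
ee_rot: [-2.225, -2.216, 0.002]
ft_force: [-0.7, -0.9, -0.4]
grip_width: 0.0852
grasp_force: 0.0
```

Run:
```python
from h import *;from bench import *;import pickle
s=read_state();print(s['time_s'],s['tool_pos'],s['ee_rot'],s['grip_width'])
g=get_image('wrist');t=get_image('top')
T=tray(np.array([.470,.2015]),.045,LW,.254,.088)
th=np.linspace(0,2*np.pi,30)[:-1]
circ=lambda x,y,r,z:[np.array([x+r*np.cos(a),y+r*np.sin(a),z]) for a in th]
C=[circ(x,y,.0205,z) for x,y in((.659,.223),(.6515,.122)) for z in(0,.105)]+[circ(.4663,.2845,.024,.141+.006),circ(.4663,.2845,.029,.006)]
a=overlay(g,T+C);b=cv2.resize(overlay(t,T+C)[170:280,205:330],None,fx=1.8,fy=1.8,interpolation=cv2.INTER_CUBIC)
b=cv2.copyMakeBorder(b,0,0,0,640-b.shape[1],0)
cv2.imwrite('pics/c6.png',cv2.vconcat([a,b])[:600])
```

```text
20.85 [0.58707395 0.17487718 0.24498141] [-2.22527108e+00 -2.21631406e+00  1.74818050e-03] 0.08519343563780202
```

View pics/c6.png

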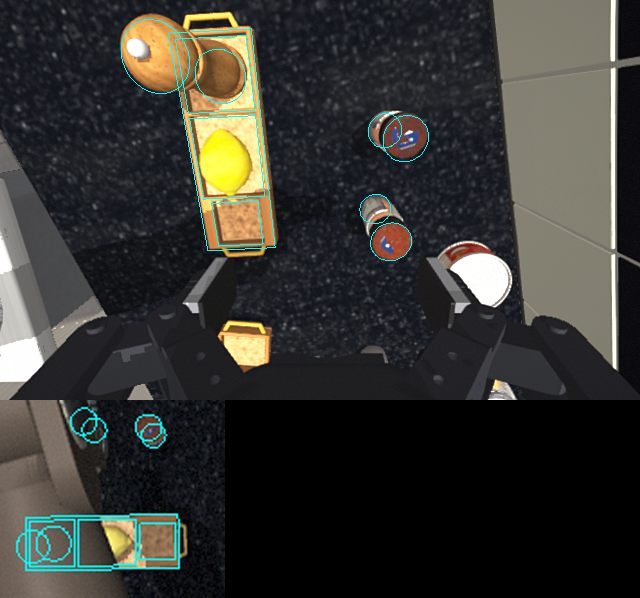

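Request:
{"api": "arm_command", "payload": {
  "rows": [
    [[0, 0, 0], [-0.15, 0.18, 0.1], 1],
    [[0, 0, 0], [-0.3, 0.36, 0.3], 1],
    [[0, 0, 0], [-0.4, 0.5, 0.5], 1],
    [[0, 0, 0], [-0.446, 0.54, 0.67], 1],
    [[0, 0, 0], [-0.446, 0.54, 0.67], 1],
    [[0, 0, 0], [-0.446, 0.54, 0.67], 1]
  ]
}}

```text
time_s: 21.55
tool_pos: [0.6507, 0.1229, 0.1658]
ee_rot: [-2.222, -2.22, 0.001]
ft_force: [0.4, 0.1, 0.8]
grip_width: 0.0854
grasp_force: 0.0
```

Request:
{"api": "arm_command", "payload": {
  "rows": [
    [[0, 0, 0], [0, 0, 0.15], 1],
    [[0, 0, 0], [0, 0, 0.35], 1],
    [[0, 0, 0], [0, 0, 0.55], 1],
    [[0, 0, 0], [0, 0, 0.75], 1],
    [[0, 0, 0], [0, 0, 0.88], 1],
    [[0, 0, 0], [0, 0, 0.93], 1],
    [[0, 0, 0], [0, 0, 0.93], 1]
  ]
}}

```text
time_s: 22.25
tool_pos: [0.6514, 0.1228, 0.0546]
ee_rot: [2.222, 2.22, 0.001]
ft_force: [0.6, -0.7, 1.2]
grip_width: 0.0851
grasp_force: 0.0
```

Request:
{"api": "arm_command", "payload": {
  "rows": [
    [[0, 0, 0], [0, 0, 0], 0.8],
    [[0, 0, 0], [0, 0, 0], 0.7],
    [[0, 0, 0], [0, 0, 0], 0.6],
    [[0, 0, 0], [0, 0, 0], 0.5],
    [[0, 0, 0], [0, 0, 0], 0.4],
    [[0, 0, 0], [0, 0, 0], 0.2],
    [[0, 0, 0], [0, 0, 0], 0],
    [[0, 0, 0], [0, 0, 0], 0],
    [[0, 0, 0], [0, 0, 0], 0],
    [[0, 0, 0], [0, 0, 0], 0],
    [[0, 0, 0], [0, 0, 0], 0]
  ]
}}

```text
time_s: 23.35
tool_pos: [0.652, 0.122, 0.0545]
ee_rot: [2.224, 2.218, 0.002]
ft_force: [0.1, 0.0, 6.1]
grip_width: 0.0399
grasp_force: 60.6
```

Request:
{"api": "arm_command", "payload": {
  "rows": [
    [[0, 0, 0], [0, 0, -0.1], 0],
    [[0, 0, 0], [0, 0, -0.25], 0],
    [[0, 0, 0], [0, 0, -0.45], 0],
    [[0, 0, 0], [0, -0.1, -0.65], 0],
    [[0, 0, 0], [0, -0.25, -0.8], 0],
    [[0, 0, 0], [0, -0.5, -0.8], 0],
    [[0, 0, 0], [0, -0.75, -0.8], 0],
    [[0, 0, 0], [0, -1, -0.8], 0]
  ]
}}

```text
time_s: 24.15
tool_pos: [0.5303, 0.1221, 0.1499]
ee_rot: [-2.224, -2.219, 0.001]
ft_force: [-0.2, -0.3, -0.5]
grip_width: 0.0394
grasp_force: 60.7
```

Request:
{"api": "arm_command", "payload": {
  "rows": [
    [[0, 0, 0], [-0.03, -0.2, 0], 0],
    [[0, 0, 0], [-0.08, -0.35, 0], 0],
    [[0, 0, 0], [-0.108, -0.44, 0], 0],
    [[0, 0, 0], [-0.108, -0.478, 0], 0],
    [[0, 0, 0], [-0.108, -0.478, 0], 0],
    [[0, 0, 0], [-0.108, -0.478, 0], 0]
  ]
}}

```text
time_s: 24.75
tool_pos: [0.4749, 0.1095, 0.1497]
ee_rot: [2.224, 2.219, 0.001]
ft_force: [1.2, -0.3, -1.5]
grip_width: 0.0399
grasp_force: 60.7
```

Request:
{"api": "arm_command", "payload": {
  "rows": [
    [[0, 0, 0], [0, 0, 0.15], 0],
    [[0, 0, 0], [0, 0, 0.3], 0],
    [[0, 0, 0], [0, 0, 0.45], 0],
    [[0, 0, 0], [0, 0, 0.57], 0],
    [[0, 0, 0], [0, 0, 0.65], 0],
    [[0, 0, 0], [0, 0, 0.7], 0],
    [[0, 0, 0], [0, 0, 0.742], 0],
    [[0, 0, 0], [0, 0, 0.742], 0],
    [[0, 0, 0], [0, 0, 0.742], 0]
  ]
}}

```text
time_s: 25.65
tool_pos: [0.4746, 0.1095, 0.061]
ee_rot: [2.224, 2.219, 0.001]
ft_force: [-0.6, 0.2, -1.1]
grip_width: 0.0396
grasp_force: 60.4
```

Request:
{"api": "arm_command", "payload": {
  "rows": [
    [[0, 0, 0], [0, 0, 0], 0.55],
    [[0, 0, 0], [0, 0, 0], 0.65],
    [[0, 0, 0], [0, 0, 0], 0.8],
    [[0, 0, 0], [0, 0, 0], 1],
    [[0, 0, 0], [0, 0, 0], 1],
    [[0, 0, 0], [0, 0, 0], 1],
    [[0, 0, 0], [0, 0, 0], 1],
    [[0, 0, 0], [0, 0, -0.1], 1],
    [[0, 0, 0], [0, 0, -0.3], 1],
    [[0, 0, 0], [0, 0, -0.55], 1],
    [[0, 0, 0], [0, 0, -0.8], 1],
    [[0, 0, 0], [0, 0, -1], 1],
    [[0, 0, 0], [0, 0, -1], 1]
  ]
}}

```text
time_s: 26.95
tool_pos: [0.476, 0.1098, 0.1852]
ee_rot: [2.221, 2.216, 0.009]
ft_force: [0.0, 0.1, 0.2]
grip_width: 0.0855
grasp_force: 0.0
```

Request:
{"api": "arm_command", "payload": {
  "rows": [
    [[0, 0, 0], [-0.2, 0.15, 0], 1],
    [[0, 0, 0], [-0.45, 0.35, 0], 1],
    [[0, 0, 0], [-0.7, 0.55, 0], 1],
    [[0, 0, 0], [-0.935, 0.743, 0], 1]
  ]
}}

```text
time_s: 27.35
tool_pos: [0.5636, -0.0043, 0.1806]
ee_rot: [-2.224, -2.219, 0.0]
ft_force: [0.6, 0.3, 0.7]
grip_width: 0.0857
grasp_force: 0.0
```

Request:
{"api": "arm_command", "payload": {
  "rows": [
    [[0, 0, 0], [-0.25, 0.2, 0], 1],
    [[0, 0, 0], [-0.5, 0.4, 0], 1],
    [[0, 0, 0], [-0.75, 0.6, 0], 1],
    [[0, 0, 0], [-0.935, 0.743, 0.2], 1],
    [[0, 0, 0], [-0.935, 0.743, 0.45], 1],
    [[0, 0, 0], [-0.935, 0.743, 0.45], 1],
    [[0, 0, 0], [-0.935, 0.743, 0.45], 1]
  ]
}}

```text
time_s: 28.05
tool_pos: [0.6512, -0.1152, 0.1263]
ee_rot: [-2.223, -2.218, 0.002]
ft_force: [0.8, -0.8, 0.1]
grip_width: 0.0852
grasp_force: 0.0
```

Run:
```python
from h import *;from bench import *;import pickle
s=read_state();print(s['time_s'],s['tool_pos'],s['ee_rot'],s['grip_width'])
g=get_image('wrist');t=get_image('top')
T=tray(np.array([.470,.2015]),.045,LW,.254,.088)+tray(np.array([.4595,-.1295]),-.0655,SW,.142,.074)
th=np.linspace(0,2*np.pi,30)[:-1]
circ=lambda x,y,r,z:[np.array([x+r*np.cos(a),y+r*np.sin(a),z]) for a in th]
C=[circ(.6527,-.1148,.017,.09),circ(.6527,-.1148,.022,0)]
a=overlay(g,T+C);b=cv2.resize(overlay(t,T)[200:280,205:415],None,fx=2.5,fy=2.5,interpolation=cv2.INTER_CUBIC)
b=cv2.copyMakeBorder(b,0,0,0,640-b.shape[1],0)
cv2.imwrite('pics/c7.png',cv2.vconcat([a,b])[:600])
```

```text
28.05 [ 0.65116431 -0.11517504  0.12634494] [-2.22252949e+00 -2.21762776e+00  1.97859189e-03] 0.08521298886610394
```

View pics/c7.png

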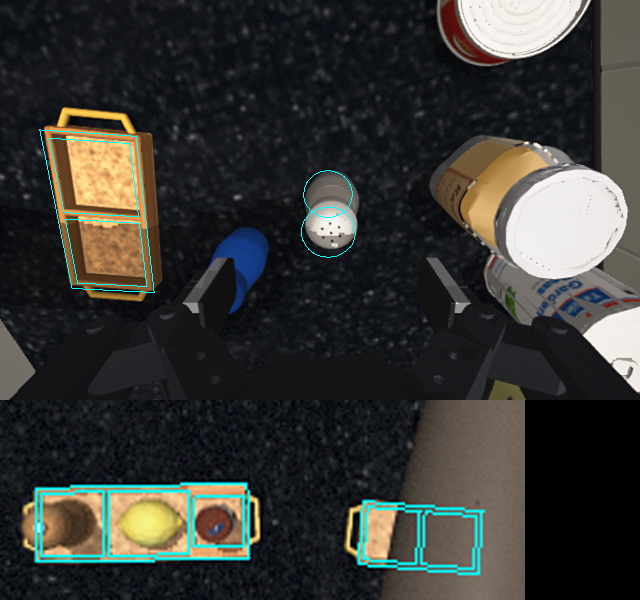

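The jar stands in the small well, and the shaker and short tray match the model. Blue shaker is about 3 cm clear of the left finger. I grip the shaker.

Request:
{"api": "arm_command", "payload": {
  "rows": [
    [[0, 0, 0], [0, 0, 0.15], 1],
    [[0, 0, 0], [0, 0, 0.35], 1],
    [[0, 0, 0], [0, 0, 0.55], 1],
    [[0, 0, 0], [0, 0, 0.7], 1],
    [[0, 0, 0], [0, 0, 0.8], 1],
    [[0, 0, 0], [0, 0, 0.84], 1],
    [[0, 0, 0], [0, 0, 0.84], 1]
  ]
}}

```text
time_s: 28.85
tool_pos: [0.6522, -0.1152, 0.0265]
ee_rot: [2.223, 2.219, 0.001]
ft_force: [0.0, -0.4, -0.5]
grip_width: 0.0853
grasp_force: 0.0
```

Request:
{"api": "arm_command", "payload": {
  "rows": [
    [[0, 0, 0], [0, 0, 0], 0.8],
    [[0, 0, 0], [0, 0, 0], 0.7],
    [[0, 0, 0], [0, 0, 0], 0.6],
    [[0, 0, 0], [0, 0, 0], 0.5],
    [[0, 0, 0], [0, 0, 0], 0.4],
    [[0, 0, 0], [0, 0, 0], 0.2],
    [[0, 0, 0], [0, 0, 0], 0],
    [[0, 0, 0], [0, 0, 0], 0],
    [[0, 0, 0], [0, 0, 0], 0],
    [[0, 0, 0], [0, 0, 0], 0],
    [[0, 0, 0], [0, 0, 0], 0]
  ]
}}

```text
time_s: 29.95
tool_pos: [0.6524, -0.1155, 0.0269]
ee_rot: [2.223, 2.218, 0.001]
ft_force: [-1.0, 0.3, 5.3]
grip_width: 0.0391
grasp_force: 60.2
```

Request:
{"api": "arm_command", "payload": {
  "rows": [
    [[0, 0, 0], [0, 0, -0.08], 0],
    [[0, 0, 0], [0, 0, -0.2], 0],
    [[0, 0, 0], [0, 0, -0.4], 0],
    [[0, 0, 0], [0, 0, -0.6], 0],
    [[0, 0, 0], [0, 0, -0.8], 0],
    [[0, 0, 0], [0, 0, -1], 0],
    [[0, 0, 0], [0, 0, -1], 0]
  ]
}}

```text
time_s: 30.65
tool_pos: [0.6539, -0.1158, 0.1509]
ee_rot: [2.22, 2.215, 0.006]
ft_force: [1.3, -1.4, -0.1]
grip_width: 0.0392
grasp_force: 60.7
```

Request:
{"api": "arm_command", "payload": {
  "rows": [
    [[0, 0, 0], [-0.03, -0.1, 0], 0],
    [[0, 0, 0], [-0.08, -0.3, 0], 0],
    [[0, 0, 0], [-0.14, -0.55, 0], 0],
    [[0, 0, 0], [-0.2, -0.8, 0], 0]
  ]
}}

```text
time_s: 31.05
tool_pos: [0.5546, -0.1392, 0.1449]
ee_rot: [-2.223, -2.219, 0.001]
ft_force: [-0.5, -0.1, -0.4]
grip_width: 0.0388
grasp_force: 60.7
```

Request:
{"api": "arm_command", "payload": {
  "rows": [
    [[0, 0, 0], [-0.06, -0.25, 0], 0],
    [[0, 0, 0], [-0.12, -0.5, 0], 0],
    [[0, 0, 0], [-0.18, -0.7, 0], 0],
    [[0, 0, 0], [-0.203, -0.826, 0], 0],
    [[0, 0, 0], [-0.203, -0.826, 0], 0],
    [[0, 0, 0], [-0.203, -0.826, 0], 0]
  ]
}}

```text
time_s: 31.65
tool_pos: [0.4572, -0.1634, 0.146]
ee_rot: [2.224, 2.218, 0.001]
ft_force: [0.4, 0.7, -1.2]
grip_width: 0.0391
grasp_force: 60.7
```

Run:
```python
from h import *;from bench import *;import pickle
s=read_state();print(s['time_s'],s['tool_pos'],s['ee_rot'],s['grip_width'])
g=get_image('wrist');t=get_image('scene')
T=tray(np.array([.4595,-.1295]),-.0655,SW,.142,.074)
a=overlay(g,T)[60:400];b=cv2.resize(t['img'][150:310,210:470,::-1],None,fx=1.6,fy=1.6,interpolation=cv2.INTER_CUBIC)
b=cv2.copyMakeBorder(b,0,0,0,640-b.shape[1],0)
cv2.imwrite('pics/c8.png',cv2.vconcat([a,b])[:600])
```

```text
31.65 [ 0.45723784 -0.1633952   0.14595069] [2.22382130e+00 2.21815029e+00 9.70798952e-04] 0.039117728981923464
```

View pics/c8.png

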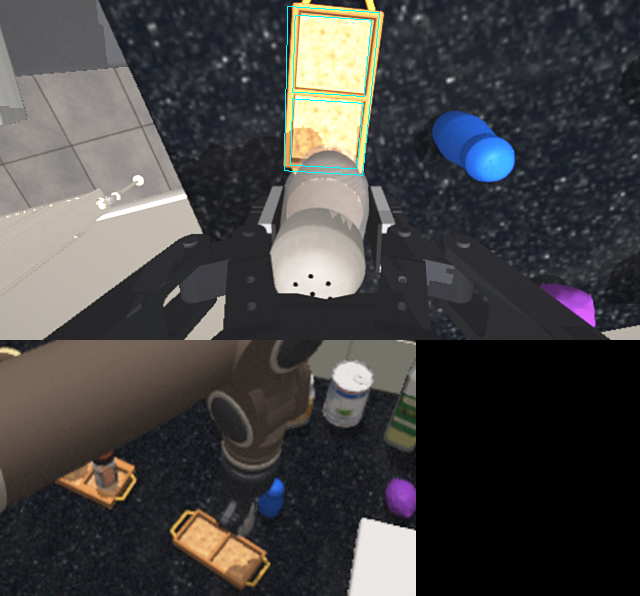

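The shaker is held upright. The short tray sits about 2 mm further to +x, so I correct for that and lower it.

Request:
{"api": "arm_command", "payload": {
  "rows": [
    [[0, 0, 0], [0, 0.015, 0.15], 0],
    [[0, 0, 0], [0, 0.015, 0.35], 0],
    [[0, 0, 0], [0, 0.015, 0.55], 0],
    [[0, 0, 0], [0, 0.015, 0.7], 0],
    [[0, 0, 0], [0, 0.015, 0.8], 0],
    [[0, 0, 0], [0, 0.015, 0.87], 0],
    [[0, 0, 0], [0, 0.015, 0.91], 0],
    [[0, 0, 0], [0, 0.015, 0.942], 0],
    [[0, 0, 0], [0, 0.015, 0.942], 0],
    [[0, 0, 0], [0, 0.015, 0.942], 0]
  ]
}}

```text
time_s: 32.75
tool_pos: [0.459, -0.1635, 0.0334]
ee_rot: [2.223, 2.218, 0.001]
ft_force: [0.4, -0.4, -1.0]
grip_width: 0.0392
grasp_force: 60.7
```

Request:
{"api": "arm_command", "payload": {
  "rows": [
    [[0, 0, 0], [0, 0, 0], 0.5],
    [[0, 0, 0], [0, 0, 0], 0.65],
    [[0, 0, 0], [0, 0, 0], 0.8],
    [[0, 0, 0], [0, 0, 0], 1],
    [[0, 0, 0], [0, 0, 0], 1],
    [[0, 0, 0], [0, 0, 0], 1],
    [[0, 0, 0], [0, 0, 0], 1],
    [[0, 0, 0], [0, 0, -0.1], 1],
    [[0, 0, 0], [0, 0, -0.3], 1],
    [[0, 0, 0], [0, 0, -0.55], 1],
    [[0, 0, 0], [0, 0, -0.8], 1],
    [[0, 0, 0], [0, 0, -1], 1],
    [[0, 0, 0], [0, 0, -1], 1]
  ]
}}

```text
time_s: 34.05
tool_pos: [0.4605, -0.1641, 0.1574]
ee_rot: [2.22, 2.215, 0.005]
ft_force: [1.0, -0.6, 0.6]
grip_width: 0.0854
grasp_force: 0.0
```

Request:
{"api": "arm_command", "payload": {
  "rows": [
    [[0, 0, 0], [0.2, 0.2, -0.1], 1],
    [[0, 0, 0], [0.45, 0.4, -0.2], 1],
    [[0, 0, 0], [0.7, 0.6, -0.2], 1],
    [[0, 0, 0], [0.95, 0.8, -0.2], 1]
  ]
}}

```text
time_s: 34.45
tool_pos: [0.5556, -0.0485, 0.1773]
ee_rot: [2.224, 2.218, 0.001]
ft_force: [0.5, -0.3, -0.0]
grip_width: 0.0851
grasp_force: 0.0
```

Request:
{"api": "arm_command", "payload": {
  "rows": [
    [[0, 0, 0], [0.25, 0.1, 0], 1],
    [[0, 0, 0], [0.5, 0.2, 0], 1],
    [[0, 0, 0], [0.75, 0.3, 0], 1],
    [[0, 0, 0], [1, 0.4, 0], 1]
  ]
}}

```text
time_s: 34.85
tool_pos: [0.6032, 0.0716, 0.1765]
ee_rot: [-2.224, -2.219, 0.001]
ft_force: [-0.2, -0.0, 0.0]
grip_width: 0.0853
grasp_force: 0.0
```

Request:
{"api": "arm_command", "payload": {
  "rows": [
    [[0, 0, 0], [0.25, 0.1, 0], 1],
    [[0, 0, 0], [0.5, 0.2, 0], 1],
    [[0, 0, 0], [0.75, 0.3, 0], 1],
    [[0, 0, 0], [1, 0.4, 0], 1]
  ]
}}

```text
time_s: 35.25
tool_pos: [0.6515, 0.1914, 0.1764]
ee_rot: [-2.224, -2.219, 0.001]
ft_force: [0.4, -0.0, 0.2]
grip_width: 0.0854
grasp_force: 0.0
```

Request:
{"api": "arm_command", "payload": {
  "rows": [
    [[0, 0, 0], [0.15, 0.04, 0.05], 1],
    [[0, 0, 0], [0.24, 0.067, 0.1], 1],
    [[0, 0, 0], [0.271, 0.067, 0.2], 1],
    [[0, 0, 0], [0.271, 0.067, 0.2], 1],
    [[0, 0, 0], [0.271, 0.067, 0.2], 1]
  ]
}}

```text
time_s: 35.75
tool_pos: [0.6588, 0.2215, 0.1522]
ee_rot: [-2.225, -2.218, 0.003]
ft_force: [-0.9, -0.1, 0.3]
grip_width: 0.0853
grasp_force: 0.0
```

Run:
```python
from h import *;from bench import *
s=read_state();print(s['time_s'],s['tool_pos'],s['ee_rot'],s['grip_width'])
g=get_image('wrist');t=get_image('top')
th=np.linspace(0,2*np.pi,30)[:-1]
circ=lambda x,y,r,z:[np.array([x+r*np.cos(a),y+r*np.sin(a),z]) for a in th]
T=tray(np.array([.4615,-.1295]),-.075,SW,.142,.074)
a=overlay(g,[circ(.659,.223,.0205,z) for z in(0,.105)])[60:400]
b=cv2.resize(overlay(t,T)[170:280,300:460],None,fx=2.35,fy=2.35,interpolation=cv2.INTER_CUBIC)
b=cv2.copyMakeBorder(b,0,0,0,640-b.shape[1],0)
cv2.imwrite('pics/c9.png',cv2.vconcat([a,b])[:600])
```

```text
35.75 [0.65877626 0.22146887 0.15221331] [-2.22467544 -2.21755363  0.00265351] 0.08533431760339345
```

View pics/c9.png

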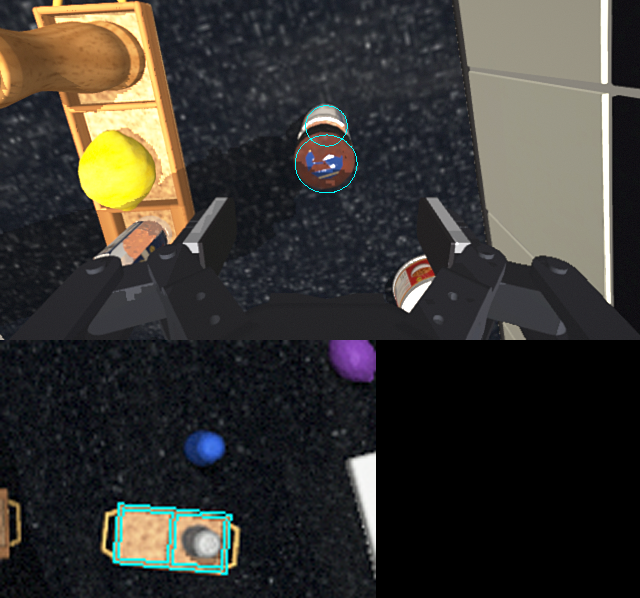

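The shaker is standing in its well and jar 2 is right under the gripper. I grip it.

Request:
{"api": "arm_command", "payload": {
  "rows": [
    [[0, 0, 0], [0, 0, 0.15], 1],
    [[0, 0, 0], [0, 0, 0.35], 1],
    [[0, 0, 0], [0, 0, 0.55], 1],
    [[0, 0, 0], [0, 0, 0.7], 1],
    [[0, 0, 0], [0, 0, 0.79], 1],
    [[0, 0, 0], [0, 0, 0.828], 1],
    [[0, 0, 0], [0, 0, 0.828], 1]
  ]
}}

```text
time_s: 36.55
tool_pos: [0.6596, 0.2224, 0.0537]
ee_rot: [2.224, 2.218, 0.0]
ft_force: [0.0, -0.8, 0.4]
grip_width: 0.0856
grasp_force: 0.0
```

Request:
{"api": "arm_command", "payload": {
  "rows": [
    [[0, 0, 0], [0, 0, 0], 0.8],
    [[0, 0, 0], [0, 0, 0], 0.7],
    [[0, 0, 0], [0, 0, 0], 0.6],
    [[0, 0, 0], [0, 0, 0], 0.5],
    [[0, 0, 0], [0, 0, 0], 0.4],
    [[0, 0, 0], [0, 0, 0], 0.2],
    [[0, 0, 0], [0, 0, 0], 0],
    [[0, 0, 0], [0, 0, 0], 0],
    [[0, 0, 0], [0, 0, 0], 0],
    [[0, 0, 0], [0, 0, 0], 0],
    [[0, 0, 0], [0, 0, 0], 0]
  ]
}}

```text
time_s: 37.65
tool_pos: [0.6596, 0.2228, 0.054]
ee_rot: [2.224, 2.219, 0.001]
ft_force: [-2.8, -1.1, 5.9]
grip_width: 0.04
grasp_force: 60.0
```

Request:
{"api": "arm_command", "payload": {
  "rows": [
    [[0, 0, 0], [0, 0, -0.08], 0],
    [[0, 0, 0], [0, 0, -0.2], 0],
    [[0, 0, 0], [0, 0, -0.4], 0],
    [[0, 0, 0], [0, 0, -0.6], 0],
    [[0, 0, 0], [0, 0, -0.8], 0],
    [[0, 0, 0], [0, 0, -1], 0],
    [[0, 0, 0], [0, 0, -1], 0]
  ]
}}

```text
time_s: 38.35
tool_pos: [0.6612, 0.2232, 0.1785]
ee_rot: [2.222, 2.217, 0.01]
ft_force: [0.7, 0.2, -0.8]
grip_width: 0.0398
grasp_force: 60.1
```

Request:
{"api": "arm_command", "payload": {
  "rows": [
    [[0, 0, 0], [-0.1, -0.05, 0], 0],
    [[0, 0, 0], [-0.25, -0.12, 0], 0],
    [[0, 0, 0], [-0.5, -0.25, 0], 0],
    [[0, 0, 0], [-0.75, -0.37, 0], 0],
    [[0, 0, 0], [-1, -0.5, 0], 0]
  ]
}}

```text
time_s: 38.85
tool_pos: [0.5973, 0.101, 0.1716]
ee_rot: [-2.223, -2.218, 0.004]
ft_force: [0.3, -0.7, -0.9]
grip_width: 0.0395
grasp_force: 60.2
```

Request:
{"api": "arm_command", "payload": {
  "rows": [
    [[0, 0, 0], [-0.25, -0.12, 0], 0],
    [[0, 0, 0], [-0.5, -0.25, 0], 0],
    [[0, 0, 0], [-0.75, -0.37, 0], 0],
    [[0, 0, 0], [-1, -0.5, 0], 0]
  ]
}}

```text
time_s: 39.25
tool_pos: [0.5367, -0.0186, 0.1719]
ee_rot: [-2.223, -2.218, 0.003]
ft_force: [0.1, 0.0, -1.2]
grip_width: 0.0395
grasp_force: 60.2
```

Request:
{"api": "arm_command", "payload": {
  "rows": [
    [[0, 0, 0], [-0.2, -0.2, 0], 0],
    [[0, 0, 0], [-0.4, -0.4, 0], 0],
    [[0, 0, 0], [-0.56, -0.56, 0], 0],
    [[0, 0, 0], [-0.654, -0.642, 0], 0],
    [[0, 0, 0], [-0.654, -0.642, 0], 0],
    [[0, 0, 0], [-0.654, -0.642, 0], 0]
  ]
}}

```text
time_s: 39.85
tool_pos: [0.4617, -0.0953, 0.1731]
ee_rot: [-2.224, -2.218, -0.0]
ft_force: [-1.0, -0.4, -0.6]
grip_width: 0.0399
grasp_force: 60.2
```

Request:
{"api": "arm_command", "payload": {
  "rows": [
    [[0, 0, 0], [0, 0, 0.15], 0],
    [[0, 0, 0], [0, 0, 0.35], 0],
    [[0, 0, 0], [0, 0, 0.55], 0],
    [[0, 0, 0], [0, 0, 0.65], 0],
    [[0, 0, 0], [0, 0, 0.65], 0],
    [[0, 0, 0], [0, 0, 0.65], 0]
  ]
}}

```text
time_s: 40.45
tool_pos: [0.4623, -0.095, 0.0959]
ee_rot: [2.223, 2.22, 0.0]
ft_force: [-0.4, 0.5, -2.3]
grip_width: 0.0396
grasp_force: 60.3
```

Run:
```python
from h import *;from bench import *
s=read_state();print(s['time_s'],s['tool_pos'],s['ee_rot'],s['grip_width'])
t=get_image('scene')
T=tray(np.array([.4605,-.1295]),-.07,SW,.142,.074)
cv2.imwrite('pics/c10.png',cv2.resize(overlay(t,T)[150:330,200:460],None,fx=2.5,fy=2.5,interpolation=cv2.INTER_CUBIC))
```

```text
40.45 [ 0.46226685 -0.09501172  0.09589802] [2.22304877e+00 2.21972996e+00 2.07958645e-04] 0.03960811533906703
```

View pics/c10.png

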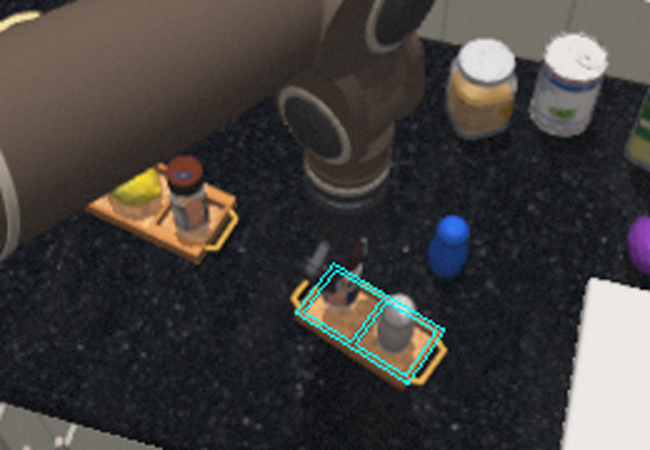

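The jar is over its well. I lower, release and retreat.

Request:
{"api": "arm_command", "payload": {
  "rows": [
    [[0, 0, 0], [0, 0, 0.1], 0],
    [[0, 0, 0], [0, 0, 0.18], 0],
    [[0, 0, 0], [0, 0, 0.24], 0],
    [[0, 0, 0], [0, 0, 0.292], 0],
    [[0, 0, 0], [0, 0, 0.292], 0],
    [[0, 0, 0], [0, 0, 0.292], 0]
  ]
}}

```text
time_s: 41.1
tool_pos: [0.4616, -0.0953, 0.0601]
ee_rot: [-2.224, -2.219, 0.0]
ft_force: [0.0, -0.5, -1.0]
grip_width: 0.0399
grasp_force: 60.2
```

Request:
{"api": "arm_command", "payload": {
  "rows": [
    [[0, 0, 0], [0, 0, 0], 0.5],
    [[0, 0, 0], [0, 0, 0], 0.65],
    [[0, 0, 0], [0, 0, 0], 0.8],
    [[0, 0, 0], [0, 0, 0], 1],
    [[0, 0, 0], [0, 0, 0], 1],
    [[0, 0, 0], [0, 0, 0], 1],
    [[0, 0, 0], [0, 0, 0], 1],
    [[0, 0, 0], [0, 0, -0.1], 1],
    [[0, 0, 0], [0, 0, -0.3], 1],
    [[0, 0, 0], [0, 0, -0.55], 1],
    [[0, 0, 0], [0, 0, -0.8], 1],
    [[0, 0, 0], [0, 0, -1], 1],
    [[0, 0, 0], [0, 0, -1], 1]
  ]
}}

```text
time_s: 42.4
tool_pos: [0.4636, -0.0957, 0.1849]
ee_rot: [2.22, 2.215, 0.006]
ft_force: [0.2, 0.2, -0.0]
grip_width: 0.0852
grasp_force: 0.0
```

Request:
{"api": "arm_command", "payload": {
  "rows": [
    [[0, 0, 0], [0, 0, -0.25], 1],
    [[0, 0, 0], [0, -0.2, -0.5], 1],
    [[0, 0, 0], [0, -0.4, -0.7], 1],
    [[0, 0, 0], [0, -0.6, -0.7], 1],
    [[0, 0, 0], [0, -0.8, -0.7], 1],
    [[0, 0, 0], [0, -1, -0.7], 1],
    [[0, 0, 0], [0, -1, -0.7], 1],
    [[0, 0, 0], [0, -1, -0.7], 1]
  ]
}}

```text
time_s: 43.2
tool_pos: [0.3416, -0.0951, 0.2646]
ee_rot: [2.224, 2.218, 0.001]
ft_force: [-0.4, 0.0, 0.7]
grip_width: 0.0853
grasp_force: 0.0
```

Run:
```python
from h import *;from bench import *
s=read_state();print(s['time_s'],s['tool_pos'],s['ft_force'])
t=get_image('scene');u=get_image('top')
a=cv2.resize(t['img'][130:310,190:470,::-1],None,fx=1.9,fy=1.9,interpolation=cv2.INTER_CUBIC)
b=cv2.resize(u['img'][180:275,200:420,::-1],(532,230),interpolation=cv2.INTER_CUBIC)
cv2.imwrite('pics/c11.png',cv2.vconcat([a,b]))
```

```text
43.2 [ 0.34160592 -0.09508634  0.26462891] [-0.44858629  0.02807214  0.65826599]
```

View pics/c11.png

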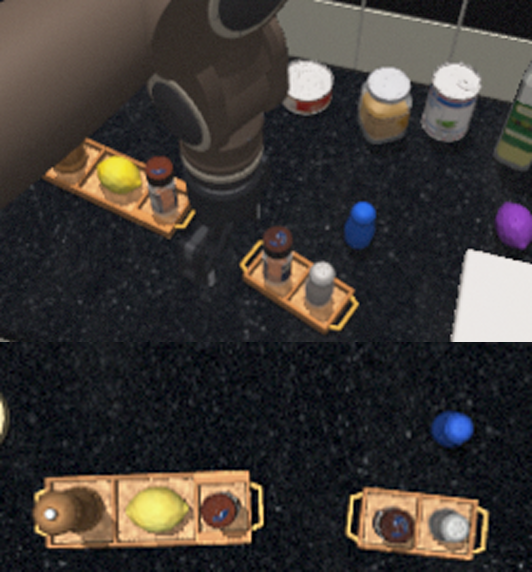

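All five things are in their wells, standing upright with the lemon lying, and the bystanders have not moved. The robot touches nothing.

```bash
python3 -c "from bench import *;print(hand_in())"
```

```text
the job is handed in; nothing more can be done
None
```

Both trays are made up as asked and the job is handed in at about 43 s of the 128 s allowed; the last pictures show every item in its well and the bystanders I could see in place, but `hand_in()` returned no verdict.

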